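# Line up an angle stop at the gauge block and switch the selector over

## Task

Get the bronze angle stop ready for its pressure test: stand it upright on the gauge block's iron foot, inside the brass ring, with its side outlet pointing squarely at the block's nozzle, setting it down gently, and let go of it. Then turn the selector's brass pointer to the mark with four studs so that it rests in its click. Leave everything else on the bench where it is.

Things in the scene. Friction and masses are not known exactly. Their poses are not given: they have to be found in the camera images.
- angle_stop: Bronze angle stop, loose, upright, 110 mm tall, about 0.6 kg; the only part with a side outlet. Origin: centre of underside; z up, x out through the outlet. Foot 50 mm dia, 8 mm thick; body 38 mm dia to 62 mm; neck 28 mm dia; plain round head 38 mm dia from 73 to 110 mm, free all round, to grip at any yaw. Outlet: level stub 40 mm up, collar 34 mm dia.
- outlet (a point): Centre of the end face of the angle stop's outlet, 55 mm out along its x axis and 40 mm above its underside.
- gauge_block: Cast iron gauge block, fixed. Origin on the bench plane under the ring's middle; x level from ring to block. Foot 10 mm thick, x -45 to 175 mm, 90 wide. Block x 90 to 165 mm, 80 wide, top 95 mm above the bench; on it a round gauge, 60 mm across, x 117 to 143 mm, top at 175 mm. Nozzle points to -x. Rightly placed, the angle stop's x axis points the same way as this x axis.
- ring (a point): Middle of the brass ring inlaid flush in the gauge block's foot, on the foot's upper face, 10 mm above the bench. Inner diameter of the ring 68 mm.
- nozzle (a point): Centre of the nozzle's open end, 73 mm from the ring's middle and 50 mm above the bench; a well placed outlet ends 18 mm short of it.
- selector: Selector: round cast iron drum fixed to the bench, 180 mm dia at its foot, 164 mm at its flat top 45 mm above the bench. Origin: centre of underside, z up. On top five marks, rows of small brass studs 71 mm from the axis, 45 degrees apart: one stud toward the drum's +y, then clockwise seen from above two, three (+x), four, five (-y).
- selector_knob (a joint): Knob angle, rad: 0 with the pointer at the one-stud mark, growing clockwise seen from above; two studs 0.785, three 1.571, four 2.356, five 3.142; end stops 0.1 outside these. Clicks into a rest at each mark (peak torque about 0.14 N m) and pulls itself in from up to 0.3 rad off once let go. Starts at one of the first three marks.
- knob_grip (a point): On the knob's axis at the height to grip it, 26 mm above the drum's top. The knob is a brass bar 62 mm long, 16 mm wide and 41 mm high above the drum, centred on the axis. This point's x axis runs along the bar to the pointer, its z axis up.
- pointer_tip (a point): Tip of the pointer, a narrow tongue low at one end of the knob's bar, 56 mm from the axis, 10 mm above the drum's top.
- riser: Bystander, loose: upright nickel pipe riser 180 mm tall, 34 mm in diameter on a foot 60 mm in diameter; stands close (about 80 to 100 mm) to the angle stop. Origin: centre of its underside.
- straight_stop: Bystander, loose: upright bronze straight stop 120 mm tall, 48 mm in diameter at most, no side outlet; stands close to the angle stop. Origin: centre of its underside.
- iron_plug: Bystander, loose: rust-spotted iron plug, 60 mm in diameter, 58 mm tall with a square head; close to the angle stop. Origin: centre of its underside.
- flange_1: Bystander, loose: nickel shower flange, 84 mm in diameter, 26 mm high. Origin: centre of its underside.
- flange_2: Bystander, loose: a second such nickel shower flange.
- tin: Bystander, loose: open round tin, 76 mm in diameter, 80 mm tall. Origin: centre of its underside.
- wrench: Bystander, loose: wrench 200 mm long lying on the bench. Origin: middle of its length, on the bench.
There are look-alikes about, which are no part of the job. Leave any blue or green look-alike of the selector alone.

How it is judged (in metres and radians):
On the way, in this order (a step that is already met when the one before it is completed fails the run):
1. the angle stop stands released inside the ring, its outlet facing the nozzle (horizontal distance between angle_stop and ring below 0.014 m and angle between the x axis of angle_stop and the x axis of gauge_block, either way round below 0.2 rad and x of outlet in the frame of gauge_block above 0.03 m and angle between angle_stop's own z axis and vertical below 0.08 rad and z of angle_stop in the frame of gauge_block between 0.006 and 0.014 m and contact force between the fingers and angle_stop below 0.2 N and linear speed of angle_stop below 0.02 m/s), for 0.2 s.
2. then the pointer rests at the four-stud mark (value of joint selector_knob between 2.236 and 2.476 rad and velocity of joint selector_knob between -0.1 and 0.1 rad/s), for 0.2 s.
At the end, for the whole second after the job is handed in: The angle stop stands upright (within 0.08 rad) on the gauge block's foot, its axis within 14 mm of the ring's middle, its outlet facing the nozzle within 0.2 rad, released and at rest; the selector's pointer rests within 0.12 rad of the four-stud mark (all of step 1 and all of step 2); the robot touches nothing.
It fails at once if a bystander is shifted by more than 20 mm or tipped over (distance of any of riser, straight_stop, iron_plug, flange_1, flange_2, tin, wrench from where it was at the start of the episode above 0.02 m or angle between any of riser, straight_stop, iron_plug, flange_1, flange_2, tin, wrench's own z axis and vertical above 0.5 rad).
It fails at once if the angle stop is dropped or rammed onto the gauge block (over 60 N) (contact force between angle_stop and gauge_block above 60 N).
It also fails if it takes over 72 s, if anything falls off the work surface, if the arm or the gripper's body presses on something with over 40 N, if the wrist force passes 120 N, or if a joint passes its speed limit or range.

## Robot

A 6-joint arm with a two-finger parallel gripper is mounted at the origin on the work surface. World frame = base frame: x ahead of the robot, y to its left, z up, the work surface at z = 0. Lengths are in mm, angles in rad, forces in N, time in s.
With the tool pointing down it reaches from about 150 to 775 mm from the base axis. Payload 6.1 kg.
Tool frame: the origin (TCP) lies at the very end of the fingers, on their centre line; the grasp point (between the pads) lies 19 mm behind it; z points along the fingers, y is the line along which they close (so a half turn about z gives the same grasp; the last joint's range is limited). The gripper opens to 85 mm and grips with 20 to 120 N. Pads are 22 mm wide; open, the fingers measure 114 mm over their backs; the gripper's body (76 mm by 85 mm) begins 54 mm behind the grasp point. The pads swing forward as they close: fully open they stand 13 mm farther back than shut.
Start: joints at [-1.222, 0.126, -0.04, 1.405, 0, 1.571], TCP at [179.422, -493.372, 231.295] pointing down, gripper open.
Joint ranges: [-2.72, 2.72], [-0.95, 1.95], [-1.27, 1.35], [-1.78, 2.02], [-1.46, 1.47], [-3.14, 3.14]. Speed limits (rad/s): [2.39, 2.39, 3.01, 3.14, 3.14, 3.14].

## Interface

Orientations are given as [roll, pitch, yaw] about the fixed x, y, z axes, in that order (R = Rz(yaw) Ry(pitch) Rx(roll)).
In Python, from rig import robot gives the robot as it stands.
- The arm moves only by the tool apply_moves, never from a script. Its arguments are lists of equal length, an entry for each row: "translation": the shift along the world's x, y, z in mm, a list of three; "yaw": the turn about the world's z in rad; "gripper": the finger opening in mm, from 0 to 85.4. In form: {"translation": [[dx, dy, dz], ...], "yaw": [yaw, ...], "gripper": [gripper, ...]}. A call has exactly 8 rows; each row is the pose to reach, as a shift and turn from the pose commanded when the call began; what a row does not reach only later rows make up. A row lasts 1/10 s, in which the tool goes at most 50 mm and 8.59 degrees, less where a joint would pass 70% of its speed; a pose out of reach is approached as far as the arm can. A call with a gripper value outside its range is refused whole. The fingers move at their own pace and stop on an object; "squeeze" is the grip in N (left out, the last holds). Time passes only in rows, so rows that repeat a pose let the fingers close, or fill a call up. It gives the time, the measured TCP pose, the force, the opening and the grip force at its end, in the units of the state.
- robot.read_state(): the state, without advancing time (a new reading comes with each control period).
- robot.camera(name): name is "scene" or "top" or "wrist"; returns a dict with "pixels" (480x640x3 uint8, red, green, blue), "K" (3x3 intrinsics, pixels), "extrinsics" (4x4, takes a point from world to camera coordinates). Camera axes: x right, y up, looking along -z (the intrinsics and any distortion apply to the point x, -y, -z); pixel columns grow to the right and rows downward; lengths in mm; the calibration is good to about 2 mm. A picture is of the moment at which its call begins. There is no depth.
- robot.close_job(): hands the job in; it is judged then, once.
The state is a dict: "time": time; "joints": joint angles; "qvel": joint speeds; "joint_efforts": joint torques, N m; "tcp_pos": TCP position; "tool_rot": TCP orientation; "force": force on the tool from outside, world axes, zero at the start; "moment": the same for the moment, N m; "finger_gap": opening from 0.0 (shut) to 1.0 (fully open); "grasp_force": force on a finger pad.
Only numpy, scipy, OpenCV 4.12 (cv2) and the standard library are available. Lean on these libraries where they do the work, as an engineer would, in place of code of your own. Each camera call takes 0.05 s, during which the arm holds its last target. There are 200 camera calls.

## Working session

There is one attempt and no reset: what is moved stays moved. The work goes in short steps, Python scripts to look and compute and a tool call to move; the robot and the scene stay as the last step left them, time stands still between calls to the robot, and variables do not carry over. Pictures are saved under pics/ and viewed, at most 10 in all, crops included, and the job is handed in when it is done.

Besides the shell and the picture viewer there is one more tool, called after "Request:" in YAML: its name, and indented under it one key for each argument. apply_moves: Moves the arm, as the interface text tells. Its arguments: {"type":"object","properties":{"translation":{"type":"array"},"yaw":{"type":"array"},"gripper":{"type":"array"},"squeeze":{"type":"number"}},"required":["translation","yaw","gripper"]}

```bash
mkdir -p pics; ls
cat > h.py <<'E'
import numpy as np, cv2
from rig import robot
def snap(n,f):
    c=robot.camera(n); cv2.imwrite(f'pics/{f}.png',c['pixels'][:,:,::-1]); np.savez(f'pics/{f}.npz',K=c['K'],E=c['extrinsics'],**({'D':c['distortion']} if 'distortion' in c else {})); return c
def load(f): return np.load(f'pics/{f}.npz')
def ground(f,uv,z):
    d=load(f);K,E=d['K'],d['E'];uv=np.atleast_2d(np.array(uv,float))
    D=d['D'] if 'D' in d else None
    p=cv2.undistortPoints(uv[:,None],K,D)[:,0]
    r=np.c_[p[:,0],-p[:,1],-np.ones(len(p))]@E[:3,:3]; o=-E[:3,:3].T@E[:3,3]
    return o+r*((z-o[2])/r[:,2])[:,None]
def proj(f,P):
    d=load(f);K,E=d['K'],d['E'];P=np.atleast_2d(np.array(P,float))
    q=P@E[:3,:3].T+E[:3,3]; q=q*[1,-1,-1]
    return cv2.projectPoints(q,np.zeros(3),np.zeros(3),K,d['D'] if 'D' in d else None)[0][:,0]
E
python3 - <<'E'
from h import *
for n in('top','scene'):
    c=snap(n,n+'0');print(n,list(c),c['K'],c['extrinsics'])
print(robot.read_state())
E
```

```text
pics
top ['pixels', 'K', 'extrinsics'] [[569.70433728   0.         318.03072905]
 [  0.         569.70433728 223.31570888]
 [  0.           0.           1.        ]] [[-2.09837418e-02 -9.99775814e-01 -2.82911608e-03  5.17953333e+01]
 [ 9.98727584e-01 -2.10913661e-02  4.58079402e-02 -4.90255698e+02]
 [-4.58573406e-02 -1.86429428e-03  9.98946259e-01 -1.49603947e+03]
 [ 0.00000000e+00  0.00000000e+00  0.00000000e+00  1.00000000e+00]]
scene ['pixels', 'K', 'extrinsics'] [[613.52207389   0.         317.06104031]
 [  0.         613.52207389 248.22238898]
 [  0.           0.           1.        ]] [[ 3.53487625e-01  9.35324796e-01  1.46296098e-02 -2.21626970e+02]
 [-7.58922247e-01  2.77606404e-01  5.89043044e-01  3.51768394e+02]
 [ 5.46885292e-01 -2.19322163e-01  8.07969224e-01 -1.68731718e+03]
 [ 0.00000000e+00  0.00000000e+00  0.00000000e+00  1.00000000e+00]]
{'time': 0.1, 'joints': array([-1.22202529e+00,  1.26342973e-01, -4.04629328e-02,  1.40538110e+00,
       -1.05937392e-06,  1.57074908e+00]), 'qvel': array([ 0.0004558 , -0.00066837,  0.00357023, -0.00013383, -0.00031891,
        0.00090473]), 'joint_efforts': array([ 2.49382705e-03, -4.36903560e+01,  3.53604698e+01,  1.37577162e-02,
        2.07161015e-04, -4.30734360e-06]), 'tcp_pos': array([ 179.29890484, -493.07285262,  230.61428563]), 'tool_rot': array([-3.14020198e+00,  9.93666514e-07,  3.48818287e-01]), 'force': array([0.29896575, 0.05911413, 0.20580659]), 'moment': array([-0.02334152,  0.01881886,  0.02414665]), 'grasp_force': 0.0, 'finger_gap': 1.0028220028629204}
```

View pics/top0.png

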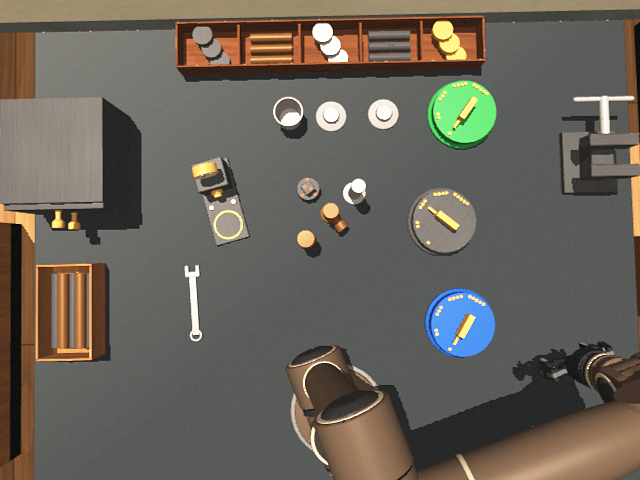

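View pics/scene0.png

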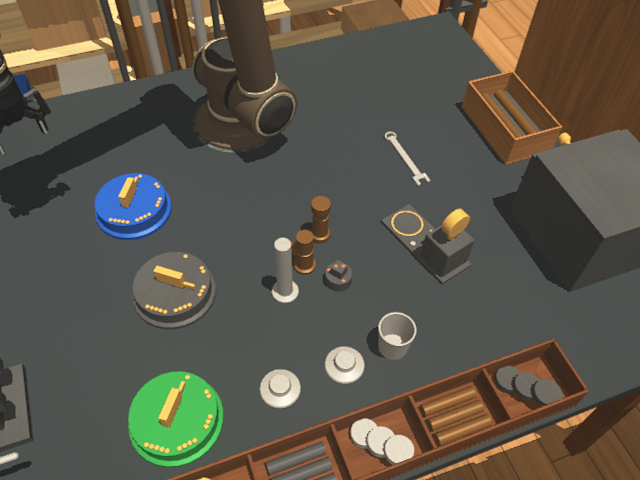

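The top view shows the riser at (356,190), plug (308,189), two bronze stops (331,212) and (306,240), ring (228,225), block (210,177), grey selector (442,221). I'll enlarge the key parts.

Run:
```python
from h import *
t=cv2.imread('pics/top0.png');s=cv2.imread('pics/scene0.png')
def c(i,x,y,w=90,h=68):return cv2.resize(i[y:y+h,x:x+w],(400,300),interpolation=cv2.INTER_CUBIC)
cv2.imwrite('pics/z.png',np.vstack([np.hstack([c(t,290,180),c(t,398,186)]),np.hstack([c(t,180,168,108,82),c(s,262,190,120,90)])]))
```

```text
(no output)
```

View pics/z.png

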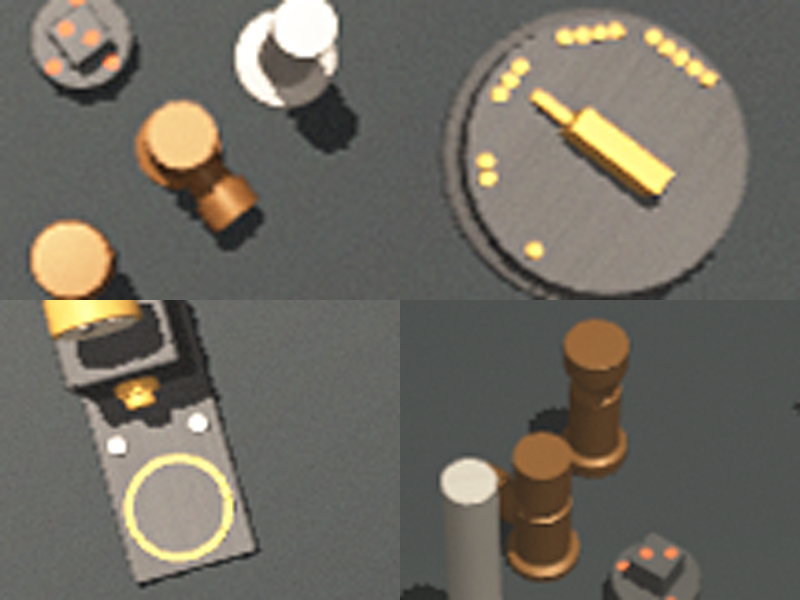

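The angle stop is the one at crop head (182,135), with its outlet to the lower right at (235,210). The ring centre is (180,507) in the lower left crop, and the pointer is at three studs.

Run:
```python
from h import *
A=lambda x,y:(290+x/4.444-.4,180+y/4.444-.4)
S=lambda x,y:(398+(x-400)/4.444-.4,186+y/4.444-.4)
G=lambda x,y:(180+x/3.704-.4,168+(y-300)/3.704-.4)
g=lambda p,z:ground('top0',p,z)[0].round(1)
print('head',g(A(183,135),110)); print('outlet edges z40',g(A(212,231),40),g(A(259,198),40))
print('straight',g(A(71,259),120),'riser',g(A(304,28),180),'plug',g(A(80,40),58))
print('ring',g(G(180,507),10),'foot corners',g(G(140,584),10),g(G(258,549),10),'nozzle',g(G(137,392),50),'blk corners',g(G(68,388),95),g(G(180,360),95), 'left edge',g(G(90,400),10))
im=cv2.imread('pics/top0.png').astype(int)
# ring by colour
sub=im[200:250,205:250]; m=((sub[:,:,2]-sub[:,:,0])>60).astype(np.uint8)
ys,xs=np.nonzero(m); e=cv2.fitEllipse(np.c_[xs+205,ys+200].astype(np.float32)); print(e,g(e[0],10))
st=[S(535,250),S(487,169),S(510,80),S(590,33),S(680,57)]
P=ground('top0',st,46); print('studs',P.round(1))
A_=np.c_[2*P[:,:2],np.ones(5)];s=np.linalg.lstsq(A_,(P[:,:2]**2).sum(1),rcond=None)[0];print('circ',s[:2],np.sqrt(s[2]+s[0]**2+s[1]**2))
# fit known radius layout: centre+angle
from scipy.optimize import least_squares
k=np.arange(5)
f=lambda v:np.r_[v[0]+71*np.cos(v[2]-k*np.pi/4)-P[:,0],v[1]+71*np.sin(v[2]-k*np.pi/4)-P[:,1]]
r=least_squares(f,[500,-170,3]);print('sel',r.x,np.abs(r.fun).max())
print('bar',ground('top0',[S(583,112),S(675,175),S(570,128),S(657,193)],86).round(1),'tip',g(S(538,97),55))
```

```text
head [519.1   9.  110. ]
outlet edges z40 [467.4  -8.1  40. ] [486.1 -36.   40. ]
straight [451.1  72.5 120. ] riser [569.7 -54.9 180. ] plug [579.   66.3  58. ]
ring [495.9 279.4  10. ] foot corners [441.4 308.7  10. ] [464.7 224.1  10. ] nozzle [574.9 301.9  50. ] blk corners [573.9 340.5  95. ] [591.3 264.5  95. ] left edge [574.  342.9  10. ]
((227.7242431640625, 224.33294677734375), (27.32901382446289, 27.44218635559082), 61.59137725830078) [493.7 280.7  10. ]
studs [[ 435.8 -241.2   46. ]
 [ 483.4 -214.7   46. ]
 [ 535.  -229.6   46. ]
 [ 561.5 -277.    46. ]
 [ 546.3 -328.9   46. ]]
circ [ 491.23827741 -284.83725877] 70.57723304915943
sel [ 491.06393672 -285.07896581    2.46978052] 0.4102983000710765
bar [[ 512.9 -263.    86. ]
 [ 476.1 -313.9   86. ]
 [ 504.  -255.4   86. ]
 [ 466.2 -303.4   86. ]] tip [ 524.1 -243.8   55. ]
```

Request:
apply_moves:
  translation:
    - [10, 15, 0]
    - [30, 45, 0]
    - [50, 80, 0]
    - [75, 115, 0]
    - [100, 150, 0]
    - [125, 185, 0]
    - [150, 220, 0]
    - [170, 250, 0]
  yaw: [0.08, 0.2, 0.32, 0.45, 0.58, 0.71, 0.84, 0.96]
  gripper: [85, 85, 85, 85, 85, 85, 85, 85]

```text
time: 0.9
tcp_pos: [350.1, -241.5, 231.1]
tool_rot: [-3.141, -0.0, 1.315]
force: [0.8, 0.2, 0.3]
finger_gap: 0.999
grasp_force: 0.0
```

Request:
apply_moves:
  translation:
    - [25, 35, 0]
    - [50, 70, 0]
    - [75, 110, 0]
    - [100, 145, 0]
    - [125, 185, 0]
    - [150, 220, 0]
    - [163, 245, 0]
    - [170, 252, 0]
  yaw: [0.13, 0.26, 0.4, 0.53, 0.67, 0.8, 0.93, 1.01]
  gripper: [85, 85, 85, 85, 85, 85, 85, 85]

```text
time: 1.7
tcp_pos: [520.2, 11.3, 230.4]
tool_rot: [-3.141, -0.001, 2.327]
force: [-0.0, -0.9, -0.6]
finger_gap: 1.0
grasp_force: 0.0
```

Run:
```python
from h import *
s=robot.read_state();print(s['tcp_pos'],s['tool_rot'],s['joints'])
snap('wrist','w1')
print(proj('w1',[[519,9,110],[476,-22,40]]))
```

```text
[520.18435789  11.2572843  230.42316184] [-3.14098705e+00 -1.20978872e-03  2.32658386e+00] [ 2.13581114e-02  1.17960875e-01 -5.04450811e-02  1.40365061e+00
  4.92067602e-04  8.36366225e-01]
[[317.59188782 232.77577421]
 [266.21192091 208.18845776]]
```

View pics/w1.png

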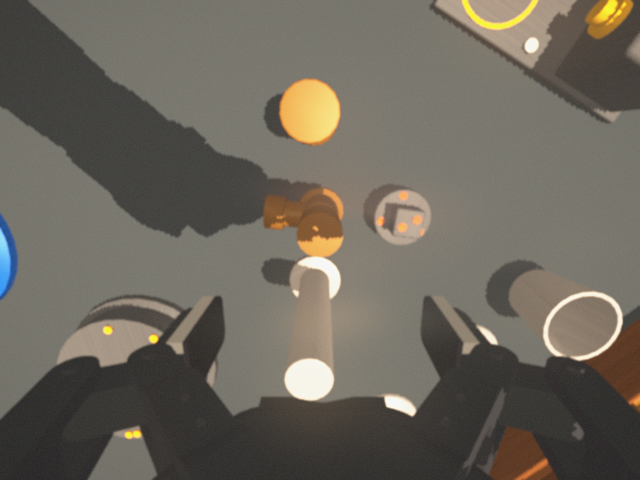

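The wrist view shows the head at (320,234) and outlet end at (266,212), as predicted. The riser top is at (309,379) and the straight stop top at (310,111).

Run:
```python
from h import *
for p,z in [((309,379),180),((310,111),120),((320,234),110),((265,212),40),((500,2),10)]: print(ground('w1',p,z).round(1))
print(proj('w1',[[520,11,211],[520,11,230]]))
```

```text
[[573. -56. 180.]]
[[452.6  72.4 120. ]]
[[521.1   9.6 110. ]]
[[477.6 -25.8  40. ]]
[[508.1 268.3  10. ]]
[[319.01857353 281.30063456]
 [318.64046813 297.42478439]]
```

Request:
apply_moves:
  translation:
    - [0, 0, -20]
    - [0, 0, -50]
    - [0, 0, -80]
    - [0, 0, -110]
    - [0, 0, -135]
    - [0, 0, -152]
    - [0, 0, -161]
    - [0, 0, -161]
  yaw: [0, 0, 0, 0, 0, 0, 0, 0]
  gripper: [85, 85, 85, 85, 85, 85, 85, 85]

```text
time: 2.55
tcp_pos: [518.3, 8.3, 69.2]
tool_rot: [-3.14, -0.002, 2.318]
force: [-0.3, -0.7, -0.2]
finger_gap: 0.994
grasp_force: 0.0
```

Request:
apply_moves:
  translation:
    - [0, 0, 0]
    - [0, 0, 0]
    - [0, 0, 0]
    - [0, 0, 0]
    - [0, 0, 0]
    - [0, 0, 0]
    - [0, 0, 0]
    - [0, 0, 0]
  yaw: [0, 0, 0, 0, 0, 0, 0, 0]
  gripper: [70, 60, 50, 42, 36, 32, 30, 30]
  squeeze: 50

```text
time: 3.35
tcp_pos: [519.6, 8.5, 71.0]
tool_rot: [3.141, 0.001, 2.319]
force: [-1.9, -0.9, 6.2]
finger_gap: 0.429
grasp_force: 49.3
```

Request:
apply_moves:
  translation:
    - [0, 0, 8]
    - [0, 0, 25]
    - [0, 0, 50]
    - [0, 0, 78]
    - [0, 0, 105]
    - [0, 0, 130]
    - [0, 0, 146]
    - [0, 0, 150]
  yaw: [0, 0, 0, 0, 0, 0, 0, 0]
  gripper: [30, 30, 30, 30, 30, 30, 30, 30]

```text
time: 4.15
tcp_pos: [519.9, 8.8, 221.8]
tool_rot: [3.14, 0.001, 2.319]
force: [0.9, 0.1, -5.6]
finger_gap: 0.426
grasp_force: 51.3
```

Run:
```python
from h import *
s=robot.read_state();print(s['tcp_pos'],s['tool_rot'],s['grasp_force'],s['force'])
snap('scene','s2')
for r in (0,40): print(proj('s2',[[520,9,260-r]]))
i=cv2.imread('pics/s2.png'); cv2.imwrite('pics/s2c.png',cv2.resize(i[100:340,200:520],(640,480)))
```

```text
[519.91739781   8.76502031 221.77247847] [3.14013437e+00 1.01867962e-03 2.31890197e+00] 51.33014917373657 [ 0.85652683  0.11094075 -5.62952004]
[[303.92025116 190.31324874]]
[[303.97376555 203.618133  ]]
```

View pics/s2c.png

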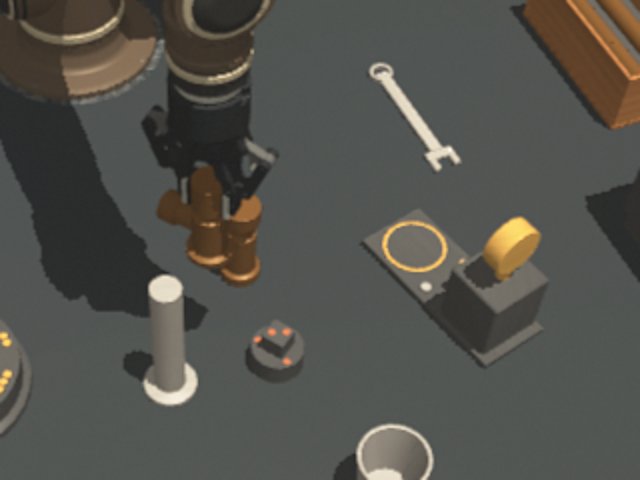

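Run:
```python
from h import *
for f,(x0,y0,x1,y1) in {'scene0':(380,200,428,245),'s2':(380,200,428,245),'top0':(205,203,250,250)}.items():
    im=cv2.imread(f'pics/{f}.png').astype(int)[y0:y1,x0:x1]
    ys,xs=np.nonzero((im[:,:,2]-im[:,:,0])>50)
    P=ground(f,np.c_[xs+x0,ys+y0],10)[:,:2]
    for _ in range(5):
        A=np.c_[2*P,np.ones(len(P))];s=np.linalg.lstsq(A,(P**2).sum(1),rcond=None)[0];R=np.sqrt(s[2]+s[0]**2+s[1]**2)
        e=np.abs(np.hypot(*(P-s[:2]).T)-R);P=P[e<4]
    print(f,s[:2],R,len(P))
c=ground('s2',np.array([[364,242],[418,209],[543,325],[487,364]])/2+[200,100],10)[:,:2];print(c.round(1))
d=c[3]-c[0];e=c[2]-c[1];print(np.arctan2(*d[::-1]),np.arctan2(*e[::-1]),np.hypot(*d),np.hypot(*e))
```

```text
scene0 [493.07795689 280.84416721] 36.222423580625076 206
s2 [493.03634329 280.83638216] 36.2399338194172 209
top0 [493.76401813 280.70837146] 36.08675154388951 236
[[468.  226.6]
 [443.5 310.3]
 [649.5 369.5]
 [674.8 284.2]]
0.27167028045752023 0.2797528194070958 214.6250914614163 214.37129737008746
```

Request:
apply_moves:
  translation:
    - [0, 8, 2]
    - [-2, 25, 5]
    - [-4, 45, 5]
    - [-7, 68, 5]
    - [-9, 92, 5]
    - [-11, 116, 5]
    - [-13, 140, 5]
    - [-15, 162, 5]
  yaw: [0.05, 0.15, 0.27, 0.4, 0.53, 0.66, 0.79, 0.92]
  gripper: [30, 30, 30, 30, 30, 30, 30, 30]

```text
time: 5.0
tcp_pos: [503.5, 171.5, 223.4]
tool_rot: [-3.141, -0.003, -3.039]
force: [0.8, -0.4, -6.0]
finger_gap: 0.43
grasp_force: 51.2
```

Request:
apply_moves:
  translation:
    - [-3, 22, 0]
    - [-5, 44, 0]
    - [-7, 64, 0]
    - [-9, 82, 0]
    - [-10, 96, 0]
    - [-11, 105, 0]
    - [-11, 110, 0]
    - [-11, 110, 0]
  yaw: [0.13, 0.26, 0.39, 0.52, 0.65, 0.78, 0.91, 1.04]
  gripper: [30, 30, 30, 30, 30, 30, 30, 30]

```text
time: 5.8
tcp_pos: [492.6, 281.1, 223.0]
tool_rot: [3.139, -0.003, -1.998]
force: [-0.1, 0.2, -5.8]
finger_gap: 0.434
grasp_force: 51.2
```

Request:
apply_moves:
  translation:
    - [0, 0, -4]
    - [0, 0, -14]
    - [0, 0, -28]
    - [0, 0, -44]
    - [0, 0, -60]
    - [0, 0, -74]
    - [0, 0, -82]
    - [0, 0, -85]
  yaw: [0.13, 0.26, 0.39, 0.52, 0.65, 0.75, 0.81, 0.82]
  gripper: [30, 30, 30, 30, 30, 30, 30, 30]

```text
time: 6.6
tcp_pos: [491.9, 279.8, 137.3]
tool_rot: [3.136, -0.001, -1.184]
force: [-0.9, -0.5, -5.4]
finger_gap: 0.43
grasp_force: 51.2
```

Run:
```python
from h import *
s=robot.read_state();print(s['tcp_pos'],s['tool_rot'],s['grasp_force'],s['force'],s['joints'])
a=snap('scene','s3')['pixels'];b=snap('top','t3')['pixels']
c=lambda i,x,y,w,h:cv2.resize(i[y:y+h,x:x+w,::-1],(400,400),interpolation=cv2.INTER_CUBIC)
cv2.imwrite('pics/c3.png',np.hstack([c(a,350,130,140,140),c(b,170,140,120,120)]))
```

```text
[491.86275154 279.81328264 137.2525722 ] [ 3.13643867e+00 -5.55151616e-04 -1.18374102e+00] 51.211445331573486 [-0.86020898 -0.54197167 -5.37814261] [ 5.17164719e-01  2.22153128e-01 -1.30036580e-01  1.22378907e+00
  1.18236942e-04 -1.44068579e+00]
```

View pics/c3.png

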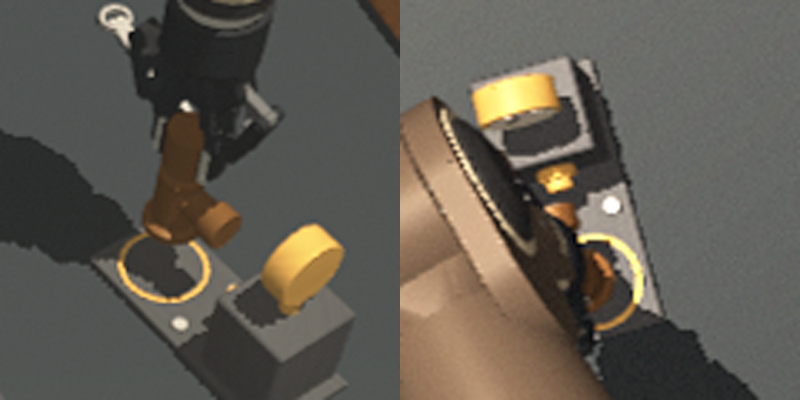

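Run:
```python
from h import *
for a in(.07,.272,.47):
  print((proj('s3',[[492+55*np.cos(a),280+55*np.sin(a),106.5]])[0]-[350,130])*400/140)
print((proj('s3',[[492,280,66.5]])[0]-[350,130])*400/140)
```

```text
[212.58740746 237.2229166 ]
[224.06358278 231.75135062]
[233.37482819 224.67520508]
[170.37968129 220.6491461 ]
```

The outlet points roughly at the nozzle: its face is at about (228,226) in the left crop. I'll check the angle with the wrist camera.

Run:
```python
from h import *
snap('wrist','w3')
for a in(.07,.272,.47):
  print(proj('w3',[[492+r*np.cos(a),280+r*np.sin(a),106.5] for r in (0,55)]).round(1).tolist())
print(proj('w3',[[493.4+73*np.cos(.272),280.8+73*np.sin(.272),50]]))
```

```text
[[326.8, 276.1], [231.1, 247.2]]
[[326.8, 276.1], [228.4, 265.9]]
[[326.8, 276.1], [229.6, 283.9]]
[[221.94690148 235.50606133]]
```

View pics/w3.png

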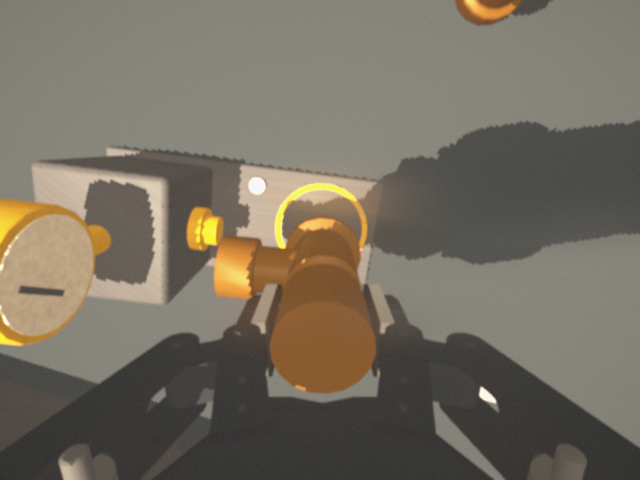

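The outlet runs level at the expected angle (end at (216,267), predicted (228,266)). The base is over the ring, so I'm lowering it.

Request:
apply_moves:
  translation:
    - [0, 0, -6]
    - [0, 0, -18]
    - [0, 0, -30]
    - [0, 0, -40]
    - [0, 0, -46]
    - [0, 0, -48]
    - [0, 0, -48]
    - [0, 0, -48]
  yaw: [0, 0, 0, 0, 0, 0, 0, 0]
  gripper: [30, 30, 30, 30, 30, 30, 30, 30]

```text
time: 7.55
tcp_pos: [493.7, 280.8, 92.7]
tool_rot: [-3.141, 0.0, -1.184]
force: [-0.8, 0.0, -5.4]
finger_gap: 0.432
grasp_force: 51.2
```

Request:
apply_moves:
  translation:
    - [0, 0, -1]
    - [0, 0, -3]
    - [0, 0, -5]
    - [0, 0, -6]
    - [0, 0, -7]
    - [0, 0, -8]
    - [0, 0, -9]
    - [0, 0, -9]
  yaw: [0, 0, 0, 0, 0, 0, 0, 0]
  gripper: [30, 30, 30, 30, 30, 30, 30, 30]

```text
time: 8.35
tcp_pos: [493.4, 280.6, 83.1]
tool_rot: [3.141, -0.0, -1.184]
force: [-0.4, -0.4, -5.6]
finger_gap: 0.435
grasp_force: 51.2
```

Request:
apply_moves:
  translation:
    - [0, 0, -0.5]
    - [0, 0, -1]
    - [0, 0, -1.5]
    - [0, 0, -2]
    - [0, 0, -2]
    - [0, 0, -2]
    - [0, 0, -2]
    - [0, 0, -2]
  yaw: [0, 0, 0, 0, 0, 0, 0, 0]
  gripper: [30, 30, 30, 30, 30, 30, 30, 30]

```text
time: 9.15
tcp_pos: [493.4, 280.6, 81.3]
tool_rot: [-3.142, -0.0, -1.184]
force: [-1.0, -0.5, -5.7]
finger_gap: 0.437
grasp_force: 51.2
```

Request:
apply_moves:
  translation:
    - [0, 0, -0.3]
    - [0, 0, -0.6]
    - [0, 0, -0.9]
    - [0, 0, -1.2]
    - [0, 0, -1.5]
    - [0, 0, -1.5]
    - [0, 0, -1.5]
    - [0, 0, -1.5]
  yaw: [0, 0, 0, 0, 0, 0, 0, 0]
  gripper: [30, 30, 30, 30, 30, 30, 30, 30]

```text
time: 9.95
tcp_pos: [493.7, 280.7, 81.1]
tool_rot: [-3.14, 0.0, -1.184]
force: [-2.7, -1.3, 5.6]
finger_gap: 0.434
grasp_force: 52.4
```

Contact: the force rose from -5.7 to +5.6 N. I'll release.

Request:
apply_moves:
  translation:
    - [0, 0, 0.5]
    - [0, 0, 0.5]
    - [0, 0, 0.5]
    - [0, 0, 0.5]
    - [0, 0, 0.5]
    - [0, 0, 0.5]
    - [0, 0, 0.5]
    - [0, 0, 0.5]
  yaw: [0, 0, 0, 0, 0, 0, 0, 0]
  gripper: [40, 44, 50, 60, 70, 80, 85, 85]

```text
time: 10.75
tcp_pos: [493.4, 280.6, 80.3]
tool_rot: [3.142, 0.0, -1.184]
force: [-0.3, -1.0, -0.2]
finger_gap: 0.997
grasp_force: 0.0
```

Request:
apply_moves:
  translation:
    - [0, 0, 5]
    - [0, 0, 20]
    - [0, 0, 45]
    - [0, 0, 75]
    - [0, 0, 105]
    - [0, 0, 130]
    - [0, 0, 145]
    - [0, 0, 150]
  yaw: [0, 0, 0, 0, 0, 0, 0, 0]
  gripper: [85, 85, 85, 85, 85, 85, 85, 85]

```text
time: 11.55
tcp_pos: [494.1, 281.0, 232.7]
tool_rot: [-3.138, 0.0, -1.184]
force: [0.6, 0.4, -0.3]
finger_gap: 0.994
grasp_force: 0.0
```

Request:
apply_moves:
  translation:
    - [0, -15, 0]
    - [0, -45, 0]
    - [0, -80, 0]
    - [0, -120, 0]
    - [0, -160, 0]
    - [0, -200, 0]
    - [0, -240, 0]
    - [0, -280, 0]
  yaw: [-0.02, -0.06, -0.12, -0.2, -0.28, -0.36, -0.44, -0.52]
  gripper: [85, 85, 85, 85, 85, 85, 85, 85]

```text
time: 12.35
tcp_pos: [492.1, -1.6, 229.1]
tool_rot: [3.14, -0.001, -1.709]
force: [0.2, 0.2, -0.1]
finger_gap: 0.993
grasp_force: 0.0
```

Request:
apply_moves:
  translation:
    - [0, -40, 0]
    - [0, -80, 0]
    - [0, -120, 0]
    - [-1, -160, 0]
    - [-2, -200, 0]
    - [-2, -240, 0]
    - [-2, -275, 0]
    - [-2, -286, 0]
  yaw: [-0.08, -0.16, -0.24, -0.32, -0.4, -0.48, -0.53, -0.54]
  gripper: [85, 85, 85, 85, 85, 85, 85, 85]

```text
time: 13.15
tcp_pos: [489.8, -288.5, 228.5]
tool_rot: [3.139, -0.001, -2.25]
force: [0.0, 0.3, -0.3]
finger_gap: 0.993
grasp_force: 0.0
```

Run:
```python
from h import *
s=robot.read_state();print(s['tcp_pos'],s['tool_rot'])
a=snap('wrist','w4')['pixels'];b=snap('top','t4')['pixels'];d=snap('scene','s4')['pixels']
c=lambda i,x,y,w,h:cv2.resize(i[y:y+h,x:x+w,::-1],(400,300),interpolation=cv2.INTER_CUBIC)
cv2.imwrite('pics/c4.png',np.vstack([np.hstack([c(a,0,0,640,480),c(b,175,150,100,75*4//3)]),np.hstack([c(d,360,150,120,120*3//4),c(d,200,120,320,240)])]))
print('bar axis pts in w4',proj('w4',[[491,-285,86],[491+31*np.cos(.899),-285+31*np.sin(.899),86],[491+56*np.cos(.899),-285+56*np.sin(.899),55]])*400/640)
```

```text
[ 489.82394161 -288.52454469  228.47256242] [ 3.13934542e+00 -1.19887863e-03 -2.24976215e+00]
bar axis pts in w4 [[203.4508098  143.28670557]
 [203.56556972 164.09039863]
 [203.41965528 172.03349348]]
```

View pics/c4.png

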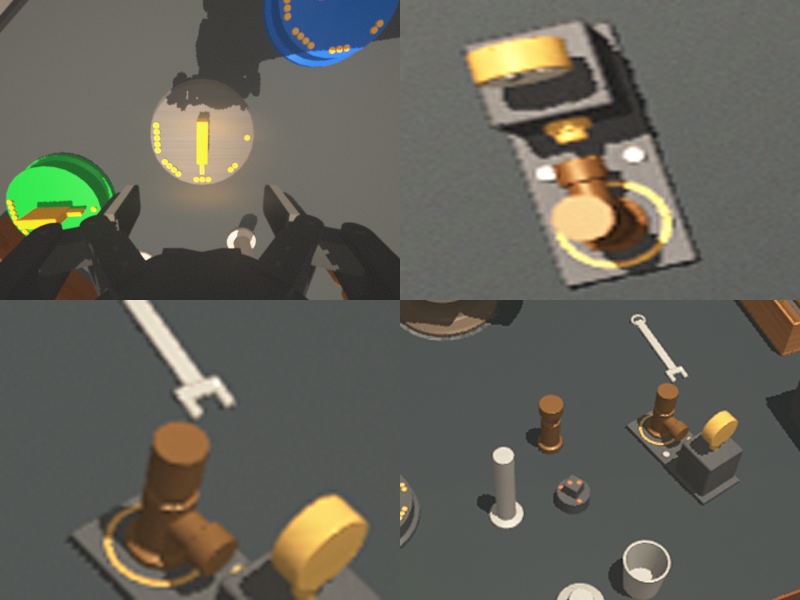

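Head, outlet and nozzle line up, and the bar is vertical in the wrist view at x≈203, as predicted. I'm checking the numbers while descending on the knob.

Run:
```python
from h import *
h=ground('t4',(220.4,221.9),120)[0]; o=ground('t4',(175+187/4-.4+0.0,150+170/3),60)[0]
print(h,h[:2]-[493.4,280.8], 'outlet',o, np.arctan2(o[1]-h[1],o[0]-h[0]))
```

```text
[494.7913692  280.94913684 120.        ] [1.3913692  0.14913684] outlet [536.97732059 288.40395306  60.        ] 0.174907514191598
```

Request:
apply_moves:
  translation:
    - [0, 0, -20]
    - [0, 0, -55]
    - [0, 0, -90]
    - [0, 0, -120]
    - [0, 0, -145]
    - [0, 0, -165]
    - [0, 0, -176]
    - [0, 0, -176]
  yaw: [0, 0, 0, 0, 0, 0, 0, 0]
  gripper: [85, 75, 65, 60, 60, 60, 60, 60]

```text
time: 14.1
tcp_pos: [490.5, -283.6, 52.9]
tool_rot: [3.139, -0.0, -2.243]
force: [-0.4, 0.5, -0.4]
finger_gap: 0.706
grasp_force: 0.0
```

Request:
apply_moves:
  translation:
    - [0, 0, 0]
    - [0, 0, 0]
    - [0, 0, 0]
    - [0, 0, 0]
    - [0, 0, 0]
    - [0, 0, 0]
    - [0, 0, 0]
    - [0, 0, 0]
  yaw: [0, 0, 0, 0, 0, 0, 0, 0]
  gripper: [50, 40, 30, 24, 18, 12, 10, 10]
  squeeze: 30

```text
time: 14.9
tcp_pos: [491.2, -285.3, 54.8]
tool_rot: [3.142, -0.0, -2.245]
force: [-1.5, 1.4, 5.6]
finger_gap: 0.181
grasp_force: 30.9
```

Request:
apply_moves:
  translation:
    - [0, 0, 0]
    - [0, 0, 0]
    - [0, 0, 0]
    - [0, 0, 0]
    - [0, 0, 0]
    - [0, 0, 0]
    - [0, 0, 0]
    - [0, 0, 0]
  yaw: [-0.06, -0.17, -0.29, -0.42, -0.55, -0.67, -0.76, -0.785]
  gripper: [10, 10, 10, 10, 10, 10, 10, 10]

```text
time: 15.7
tcp_pos: [491.5, -285.9, 54.8]
tool_rot: [-3.14, 0.0, -3.031]
force: [-2.6, -0.9, 3.6]
finger_gap: 0.183
grasp_force: 30.8
```

Request:
apply_moves:
  translation:
    - [0, 0, 0]
    - [0, 0, 0]
    - [0, 0, 0]
    - [0, 0, 0]
    - [0, 0, 0]
    - [0, 0, 0]
    - [0, 0, 0]
    - [0, 0, 0]
  yaw: [0, 0, 0, 0, 0, 0, 0, 0]
  gripper: [10, 10, 18, 25, 35, 45, 60, 60]

```text
time: 16.5
tcp_pos: [491.4, -285.3, 54.2]
tool_rot: [3.141, -0.0, -3.029]
force: [0.6, -0.0, -0.1]
finger_gap: 0.696
grasp_force: 0.0
```

Request:
apply_moves:
  translation:
    - [0, 0, 5]
    - [0, 0, 20]
    - [0, 0, 45]
    - [0, 0, 75]
    - [0, 0, 105]
    - [0, 0, 130]
    - [0, 0, 145]
    - [0, 0, 150]
  yaw: [0, 0, 0, 0, 0, 0, 0, 0]
  gripper: [60, 60, 60, 60, 60, 60, 60, 60]

```text
time: 17.3
tcp_pos: [492.2, -285.8, 206.8]
tool_rot: [-3.139, 0.003, -3.029]
force: [1.3, -0.4, -0.7]
finger_gap: 0.704
grasp_force: 0.0
```

Run:
```python
from h import *
s=robot.read_state();print(s['tcp_pos'],s['tool_rot'],s['force'])
a=snap('wrist','w5')['pixels'];b=snap('top','t5')['pixels'];d=snap('scene','s5')['pixels']
c=lambda i,x,y,w,h:cv2.resize(i[y:y+h,x:x+w,::-1],(400,300),interpolation=cv2.INTER_CUBIC)
cv2.imwrite('pics/c5.png',np.vstack([np.hstack([c(a,0,0,640,480),c(b,190,180,80,60)]),np.hstack([c(d,360,150,120,90),c(d,100,220,160,120)])]))
# predicted collar end equator points and centre in top crop
h=np.array([494,280.9])
for a in(.07,.272,.47):
  u=np.array([np.cos(a),np.sin(a)]);v=np.array([-u[1],u[0]])
  print(a,((proj('t5',[[*(h+55*u+k*17*v),50] for k in(-1,1)])-[190,180])*5).round().tolist())
```

```text
[ 492.1822532  -285.77605242  206.79387994] [-3.13944541e+00  2.97190031e-03 -3.02932589e+00] [ 1.25582095 -0.41620489 -0.68956132]
0.07 [[200.0, 109.0], [134.0, 115.0]]
0.272 [[177.0, 106.0], [114.0, 125.0]]
0.47 [[155.0, 108.0], [97.0, 139.0]]
```

View pics/c5.png

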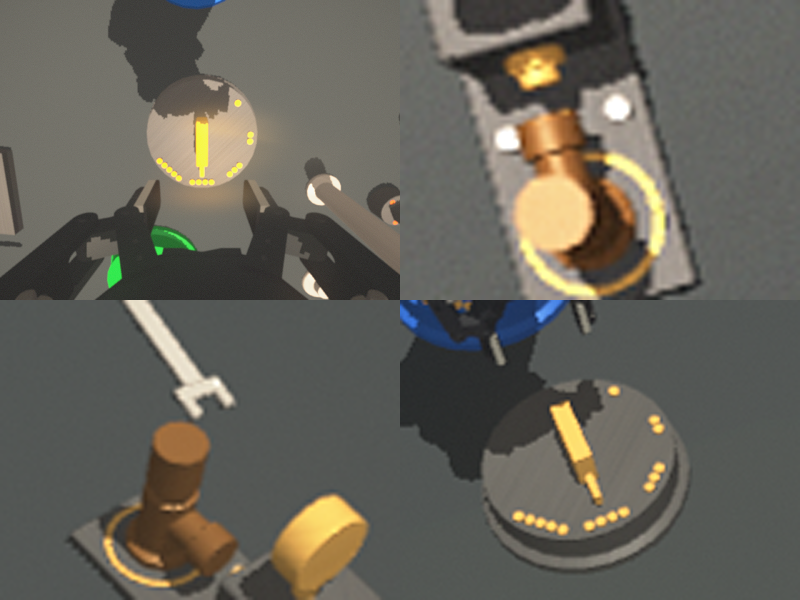

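The pointer rests at the four-stud mark. The outlet collar ends are at about (117,118) and (182,108) in the top crop, matching the predicted 0.27 rad. The arm is clear of everything, so I'm handing in.

```bash
python3 -c "
from rig import robot
print(robot.close_job())"
```

```text
the job is handed in; nothing more can be done
None
```

The angle stop stands released in the ring with its outlet facing the nozzle, and the pointer rests at the four-stud mark; I handed the job in at about 17 s, no verdict came back, and by camera both are within tolerance.

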